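# Clamp a bearing in its test socket with a C-plate and cam lever

### The job

The bearing is already in the socket block. Push the brass C-shaped keeper plate along its channel, open end first, until its slot is fully home on the stud; then swing the yellow cam lever all the way down shut over it. Leave the keeper flat and home, and do not disturb the oil filter, blue bottle and small carton standing around.

Things in the scene. Friction and masses are not known exactly. Their poses are not given: they have to be found in the camera images.
- fixture: Fixed aluminium socket block on a dark 224x140x8 mm foot plate. Origin: on the bench under the stud axis. Block x=-150 to +50 mm, 104 wide; its top (deck) is 30 mm above the bench. Two rails 7 mm high and wide run along x, leaving an 80 mm channel (y=-40 to +40), open at both ends. A bearing lies in the socket, 1 mm below the deck. The keeper slides along +x; the shut lever points to +y.
- stud (a point): Point on the axis of the upright steel stud at deck height (30 mm above the bench). The stud is 14 mm in diameter and ends 62 mm above the bench.
- keeper: Loose brass C-shaped (forked) plate, about 0.15 kg, flat on the deck in the channel: x=-61 to +38 mm, 76 wide, 8 thick. Origin: underside, centre of the slot's closed end. The slot opens to its own +x, is 18 mm wide and widens at the mouth. It starts 60 to 90 mm short of home, off the stud, aligned with the fixture to about 2 degrees. Fully home, its origin is within about 3 mm of the stud axis.
- keeper_seat (a point): The keeper's origin: underside, centre of the closed end of the slot; it must come to the stud point.
- push_tab (a point): Centre of the rear face of the black upright tab at the keeper's rear; push it along the keeper's +x. The tab is 12 mm thick, 44 mm wide and reaches from the plate to 37 mm above the keeper's underside; this point is 22 mm above the underside and 59 mm behind the keeper's origin.
- clamp_lever (a joint): Angle of the yellow cam lever (rad) about the fixture's x axis through the pivot. 0 is shut: level, pointing along the fixture's +y; it stops there. It grows as the lever rises; pi/2 is upright, the open stop is 2.05, leaning to the fixture's -y. Starts at 1.7 to 2.0. Friction (0.14 N m, about 2 N at the handle) keeps it where it is left.
- lever_pivot (a point): Pivot of the lever, on the stud's axis, 54.7 mm above the bench.
- lever_end (a point): Point in the lever's handle 95 mm from the pivot, on its centre line. The yellow handle is 24 mm wide and 12 mm thick (6 mm either side of the centre line) and runs from 35 to 109 mm from the pivot.
- oil_filter: Blue oil filter standing loose near the fixture, 66 mm diameter, 79 mm high; origin at the centre of its underside. Not to be disturbed.
- dropper_bottle: Small blue bottle with a pointed nozzle, standing loose, 40 mm diameter, 85 mm high; origin at the centre of its underside. Not to be disturbed.
- carton_bulb: Small white and dark parts carton, 50x51x61 mm, loose; origin at the centre of its underside. Not to be disturbed.
Mind the look-alikes: they are no part of the job. There is more than one size of the keeper; the one meant has the size given above.

How it is judged:
By the outcome, as a careful person would: the job done as asked, in the order asked, and still so for the second after the job is handed in, with the robot touching nothing.
It also fails if it takes over 42 s, if anything falls off the work surface, if the arm or the gripper's body presses on something with over 40 N, if the wrist force passes 120 N, or if a joint passes its speed limit or range.

### The arm

A 6-joint arm with a two-finger parallel gripper is mounted at the origin on a cart in front of the work surface, level with it; the furniture and walls round the work are solid. World frame = base frame: x ahead of the robot, y to its left, z up, the work surface at z = 0. Lengths are in m, angles in rad, forces in N, time in s.
With the tool pointing down it reaches from about 0.275 to 1 m from the base axis. Payload 8.4 kg.
Tool frame: the origin (TCP) lies on the centre line of the jaws, within the pads' length; the fingertips stand 19 mm ahead of it and the grasp point (between the pads) is the TCP; z points along the fingers, y is the direction in which the jaws open and shut (so a half turn about z gives the same grasp; the last joint's range is limited). The gripper opens to 85 mm and grips with 20 to 120 N. Pads are 22 mm wide; open, the fingers measure 114 mm over their backs; the gripper's body (76 mm by 85 mm) begins 54 mm behind the grasp point. The pads swing forward as they close: fully open they stand 13 mm farther back than shut.
Start: joints at [-1.294, 0.353, 1.633, -0, 1.155, -0.002], TCP at [0.172, -0.601, 0.25] pointing down, gripper open.
Joint ranges: [-2.63, 2.63], [-0.92, 2.1], [0.06, 2.66], [-1.3, 4.44], [0, 2.69], [-3.02, 3.02]. Speed limits (rad/s): [2.22, 2.22, 2.79, 3.14, 3.14, 3.14].

### API

Orientations are given as a 3x3 rotation matrix whose columns are the frame's x, y, z axes.
In Python, from bench import ctrl gives the robot as it stands. Calls block until the motion is done:
- ctrl.move_ptp(position, orientation): joint-space move of the TCP to a pose.
- ctrl.move_linear(position, rotation=None, v=0.15, until_force=None): straight line of the TCP; rotation=None keeps the orientation; v is the mean speed in m/s. With until_force (N) it stops when the force on the tool has changed by that much, and returns True; else False.
- ctrl.move_j(angles): joint-space move.
- ctrl.release() and ctrl.gripper_close(f_grip=None): open the fingers fully, or close them until they stop; f_grip is the grip in N (None keeps the last).
- ctrl.dwell(seconds).
- ctrl.inverse_kinematics(position, orientation): joint angles nearest the present ones, or None.
- ctrl.read_state(): the state.
- ctrl.camera(name): name is "side" or "top" or "wrist"; returns a dict with "frame" (480x640x3 uint8, blue, green, red), "fovy" (degrees; the focal length in pixels is half the picture's height over the tangent of half this angle, whatever the lens; pixels are square), "cx", "cy" (the principal point, pixels), "k1" (the pictures are not rectified: a ray, as slopes to the right and down, at radius r is drawn at 1 + k1 r^2 times it, then the intrinsics apply), "pose" (4x4, takes a point from camera to world coordinates). Camera axes: x right, y down, z forward; pixel columns grow to the right and rows downward; lengths in m; the calibration is good to about 2 mm. A picture is of the moment at which its call begins. There is no depth.
A pose or a line that the arm cannot do raises ctrl.MotionError and nothing moves.
- ctrl.sign_off(): hands the job in, once; it reports no verdict.
The state is a dict: "time": time; "q": joint angles; "joint_vel": joint speeds; "effort": joint torques, N m; "eef_pos": TCP position; "ee_rot": TCP orientation; "ft_force": force on the tool from outside, world axes, zero at the start; "torque": the same for the moment, N m; "gripper_width": finger opening in m.
Only numpy, scipy, OpenCV 4.12 (cv2) and the standard library are available. Lean on these libraries where they do the work, as an engineer would, in place of code of your own. Each camera call takes 0.05 s, during which the arm holds its last target.

## Working session

There is one attempt and no reset: what is moved stays moved. The work goes in short steps, each a Python script; the robot and the scene stay as the last script left them, time stands still between calls to the robot, and variables do not carry over. Pictures are saved under pics/ and viewed, and the job is handed in when it is done.

```bash
ls; mkdir -p pics
cat > h.py <<'E'
import numpy as np, cv2
from bench import ctrl
def K(c):
    f=240/np.tan(np.radians(c["fovy"])/2)
    return f
def ray(c,u,v):
    f=K(c); d=np.array([(u-c["cx"])/f,(v-c["cy"])/f]); rd=np.hypot(*d); r=rd
    for _ in range(30): r=rd/(1+c["k1"]*r*r)
    if rd>0: d=d*r/rd
    T=np.array(c["pose"]); return T[:3,3],T[:3,:3]@np.array([d[0],d[1],1])
def at_z(c,u,v,z):
    o,d=ray(c,u,v); return o+d*(z-o[2])/d[2]
def proj(c,P):
    T=np.array(c["pose"]); p=T[:3,:3].T@(np.asarray(P,float)-T[:3,3]); s=p[:2]/p[2]; s=s*(1+c["k1"]*(s@s)); f=K(c)
    return np.array([c["cx"]+f*s[0],c["cy"]+f*s[1]])
E
python3 - <<'E'
from h import *
import pickle
for n in ["side","top","wrist"]:
    c=ctrl.camera(n); cv2.imwrite(f"pics/{n}0.png",c["frame"]); pickle.dump(c,open(f"{n}0.pkl","wb"))
    print(n,c["fovy"],c["cx"],c["cy"],c["k1"]);print(np.round(c["pose"],3))
print(ctrl.read_state()["time"])
E
```

```text
pics
side 48.71113387325242 314.7399459584154 244.5444125317743 -0.053207223133390144
[[-0.999  0.031 -0.04   0.608]
 [ 0.05   0.647 -0.761  0.876]
 [ 0.002 -0.762 -0.647  0.681]
 [ 0.     0.     0.     1.   ]]
top 54.783928801108615 312.1762157973195 230.8536635813403 -0.04272929149137156
[[ 0.00e+00 -9.94e-01  1.08e-01  4.40e-01]
 [-1.00e+00 -1.00e-03 -9.00e-03  1.65e-01]
 [ 9.00e-03 -1.08e-01 -9.94e-01  1.03e+00]
 [ 0.00e+00  0.00e+00  0.00e+00  1.00e+00]]
wrist 71.70994448114027 318.596324511554 236.67515648455938 0.009685523793920642
[[ 0.275 -0.911 -0.306  0.25 ]
 [-0.961 -0.261 -0.087 -0.578]
 [-0.001  0.318 -0.948  0.372]
 [ 0.     0.     0.     1.   ]]
0.15
```

View pics/top0.png

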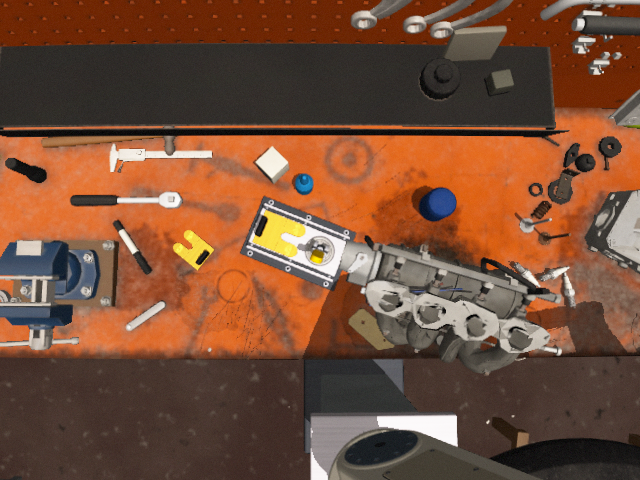

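View pics/side0.png

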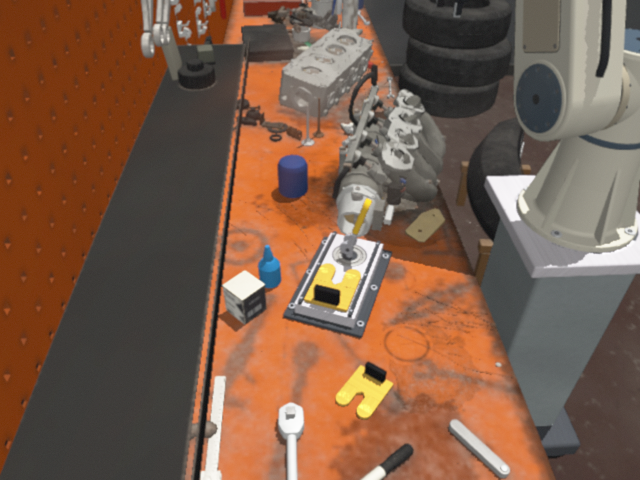

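Run:
```python
import cv2
a=cv2.imread("pics/top0.png")[185:305,230:390]; cv2.imwrite("pics/top0c.png",cv2.resize(a,None,fx=5,fy=5,interpolation=cv2.INTER_CUBIC))
a=cv2.imread("pics/side0.png")[190:340,270:410]; cv2.imwrite("pics/side0c.png",cv2.resize(a,None,fx=4,fy=4,interpolation=cv2.INTER_CUBIC))
```

```text
(no output)
```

View pics/top0c.png

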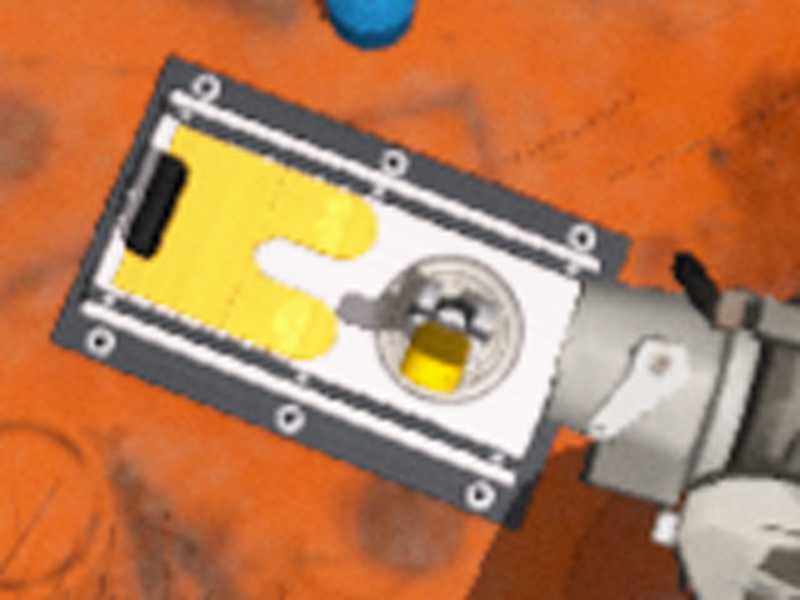

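View pics/side0c.png

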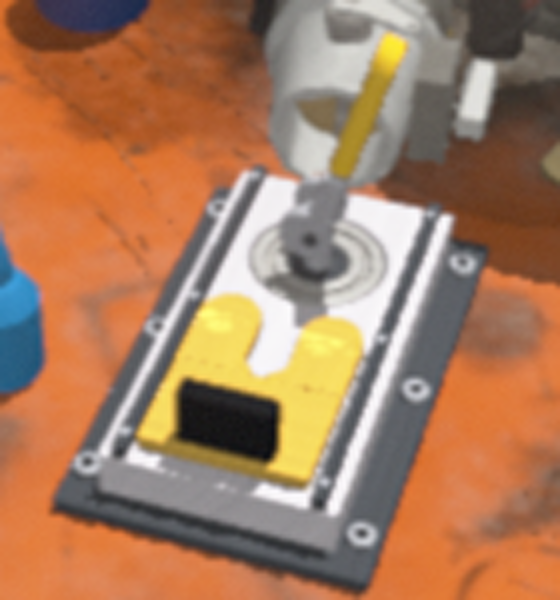

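```bash
cat > fit.py <<'E'
from h import *
import pickle
from scipy.optimize import least_squares
t=pickle.load(open("top0.pkl","rb")); s=pickle.load(open("side0.pkl","rb"))
T=lambda u,v:(230+u/5-.4,185+v/5-.4)
S=lambda u,v:(270+u/4-.375,190+v/4-.375)
L=[(t,T(172,55),(-162,70,8)),(t,T(630,240),(62,70,8)),(t,T(515,528),(62,-70,8)),(t,T(52,340),(-162,-70,8)),
(t,T(172,97),(-150,43.5,37)),(t,T(597,265),(50,43.5,37)),(t,T(512,478),(50,-43.5,37)),(t,T(86,308),(-150,-43.5,37)),
(s,S(55,508),(-162,70,8)),(s,S(370,590),(-162,-70,8)),(s,S(490,248),(62,-70,8))]
def W(p,P):
    c,q=np.cos(p[2]),np.sin(p[2]);P=np.array(P)/1000
    return np.array([p[0]+c*P[0]-q*P[1],p[1]+q*P[0]+c*P[1],P[2]])
def res(p): return np.concatenate([proj(c,W(p,P))-uv for c,uv,P in L])
r=least_squares(res,[0.43,0.15,-1.9],loss="soft_l1")
if __name__=="__main__":
    print(r.x,np.degrees(r.x[2])); print(np.round(r.fun.reshape(-1,2),1))
    def F(P):
        c,q=np.cos(r.x[2]),np.sin(r.x[2]);d=P[:2]-r.x[:2];return np.round(1000*np.array([c*d[0]+q*d[1],-q*d[0]+c*d[1]]),1)
    for n,uv in dict(slotend=(256,258),rearL=(180,125),rearR=(112,290),tipL=(378,222),tipR=(338,330),sideL=(330,178)).items(): print(n,F(at_z(t,*T(*uv),.038)))
    for n,uv in dict(tabA=(160,150),tabB=(125,248),tabC=(185,165),tabD=(155,258)).items(): print(n,F(at_z(t,*T(*uv),.067)))
    for n,uv in dict(slotend=(262,375),rL=(138,442),rR=(308,484)).items(): print("side",n,F(at_z(s,*S(*uv),.038)))
    # lever angle
    for th in np.arange(1.5,2.1,.1):
        P=(0,109*np.cos(th),54.7+109*np.sin(th)); print(round(th,2),proj(t,W(r.x,P)),proj(s,W(r.x,P)))
    print(T(435,375),S(395,42))
    for n,c,uvs in (("filter",t,(438,204)),("bottle",t,(303,184)),("carton",t,(271,163))): print(n,at_z(c,*uvs,.07),F(at_z(c,*uvs,.07)))
    print(W(r.x,(0,0,30)))
E
python3 fit.py
```

```text
[ 0.50581387  0.14213239 -1.95348824] -111.92663134699026
[[-1.  -0.5]
 [ 0.6 -0.2]
 [ 0.3  1.1]
 [-1.4  0.5]
 [-1.9  1.8]
 [-1.1  2.6]
 [ 1.  -2.3]
 [-0.2 -3.3]
 [-1.  -1.6]
 [ 0.  -1. ]
 [ 0.3 -0.6]]
slotend [-87.2  -2.6]
rearL [-139.7   38.6]
rearR [-139.3  -38.5]
tipL [-44.3  31.5]
tipR [-42.8 -18.1]
sideL [-70.7  41.5]
tabA [-139.2   22.5]
tabB [-136.9  -21.1]
tabC [-127.    20.6]
tabD [-123.6  -20.3]
side slotend [-88.8   0. ]
side rL [-143.8   37. ]
side rR [-143.2  -36.7]
1.5 [321.91559462 241.99318782] [348.43615248 194.76505384]
1.6 [319.76145492 247.35335891] [354.62375778 195.87976246]
1.7 [317.59517119 252.74942892] [360.79366531 197.52684089]
1.8 [315.44657529 258.10709395] [366.86884852 199.68947082]
1.9 [313.34513111 263.35288513] [372.77288393 202.34290786]
2.0 [311.31921953 268.41595154] [378.43147812 205.45486069]
2.1 [309.39547531 273.22971536] [383.77395694 208.98608727]
(316.6, 259.6) (368.375, 200.125)
filter [ 0.60141699 -0.10879716  0.07      ] [197.1 182.4]
bottle [0.64350532 0.17610231 0.07      ] [-82.9 115. ]
carton [0.68873187 0.24404605 0.07      ] [-162.8  131.6]
[0.50581387 0.14213239 0.03      ]
```

View pics/wrist0.png

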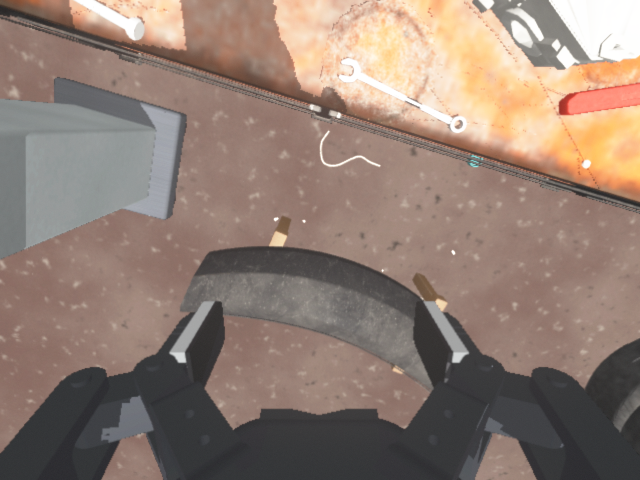

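```bash
sed -i 's/43\.5,37/49.5,30/g' fit.py; python3 fit.py | head -24
python3 - <<'E'
from fit import *
from scipy.optimize import least_squares
st=ctrl.read_state();print(np.round(st["ee_rot"],2),st["time"],st["gripper_width"])
for a,b in (((382,297),(400,158)),((350,262),(365,190))):
    o1,d1=ray(t,*a);o2,d2=ray(s,*b)
    A=np.array([d1,-d2]).T;x=np.linalg.lstsq(A,o2-o1,rcond=None)[0];print(o1+d1*x[0],o2+d2*x[1])
th=r.x[2]
fx=np.array([np.cos(th),np.sin(th),0]);fy=np.array([-fx[1],fx[0],0])
# camera offset in tool frame
c=pickle.load(open("wrist0.pkl","rb"));print("cam in tool",np.array(st["ee_rot"]).T@(np.array(c["pose"])[:3,3]-st["eef_pos"]))
for nm,tx in (("+x",fx),("-x",-fx),("+y",fy),("-y",-fy)):
    R=np.array([tx,np.cross([0,0,-1],tx),[0,0,-1]]).T
    for P in ((-170,0,120),(-170,0,64),(-70,0,64),(0,-60,150),(0,80,80)):
        q=ctrl.inverse_kinematics(W(r.x,P),R); print(nm,P,None if q is None else np.round(q,2))
E
```

```text
[ 0.50600065  0.14192603 -1.95098512] -111.7832130747692
[[-1.  -0.4]
 [ 0.6 -0.4]
 [ 0.5  1. ]
 [-1.3  0.6]
 [-0.5 -0.1]
 [-0.3  0.2]
 [-0.   0.2]
 [-0.8 -0.4]
 [-0.9 -1.5]
 [ 0.1 -1.1]
 [ 0.2 -0.7]]
slotend [-87.3  -2.6]
rearL [-139.7   38.7]
rearR [-139.5  -38.4]
tipL [-44.4  31.4]
tipR [-42.9 -18.3]
sideL [-70.8  41.4]
tabA [-139.3   22.6]
tabB [-137.   -21.1]
tabC [-127.1   20.6]
tabD [-123.8  -20.3]
side slotend [-89.  -0.]
side rL [-143.9   37.1]
[[ 0.96  0.28 -0.  ]
 [ 0.28 -0.96  0.  ]
 [-0.   -0.   -1.  ]] 0.15 0.08528747446850524
[0.41052943 0.028224   0.16667869] [0.40565837 0.02940335 0.16665724]
[0.47664435 0.08415597 0.13439441] [0.47605572 0.08427869 0.13435914]
cam in tool [ 0.0809354  -0.00083441 -0.12244845]
+x (-170, 0, 120) [ 0.48  0.52  1.69 -0.    0.93 -2.28]
+x (-170, 0, 64) [ 0.48  0.59  1.72 -0.    0.83 -2.28]
+x (-70, 0, 64) [ 0.37  0.51  1.88 -0.    0.75 -2.39]
+x (0, -60, 150) [ 0.35  0.26  2.03 -0.    0.85 -2.41]
+x (0, 80, 80) [ 0.19  0.51  1.83 -0.    0.8  -2.57]
-x (-170, 0, 120) [ 0.48  0.52  1.69 -0.    0.93  0.86]
-x (-170, 0, 64) [ 0.48  0.59  1.72 -0.    0.83  0.86]
-x (-70, 0, 64) [ 0.37  0.51  1.88 -0.    0.75  0.75]
-x (0, -60, 150) [ 0.35  0.26  2.03 -0.    0.85  0.73]
-x (0, 80, 80) [ 0.19  0.51  1.83 -0.    0.8   0.57]
+y (-170, 0, 120) [ 0.48  0.52  1.69 -0.    0.93  2.43]
+y (-170, 0, 64) [ 0.48  0.59  1.72 -0.    0.83  2.43]
+y (-70, 0, 64) [ 0.37  0.51  1.88 -0.    0.75  2.32]
+y (0, -60, 150) [ 0.35  0.26  2.03 -0.    0.85  2.3 ]
+y (0, 80, 80) [ 0.19  0.51  1.83 -0.    0.8   2.14]
-y (-170, 0, 120) [ 0.48  0.52  1.69 -0.    0.93 -0.71]
-y (-170, 0, 64) [ 0.48  0.59  1.72 -0.    0.83 -0.71]
-y (-70, 0, 64) [ 0.37  0.51  1.88 -0.    0.75 -0.82]
-y (0, -60, 150) [ 0.35  0.26  2.03 -0.    0.85 -0.84]
-y (0, 80, 80) [ 0.19  0.51  1.83 -0.    0.8  -1.  ]
```

```bash
cat > m.py <<'E'
from fit import *
p=r.x; fx=np.array([np.cos(p[2]),np.sin(p[2]),0])
R=np.array([-fx,np.cross([0,0,-1],-fx),[0,0,-1]]).T
def w(x,y,z): return W(p,(x,y,z))
def F(P):
    c,q=np.cos(p[2]),np.sin(p[2]);d=np.array(P)[:2]-p[:2];return np.round(1000*np.array([c*d[0]+q*d[1],-q*d[0]+c*d[1],P[2]]),1)
def st(m=""):
    s_=ctrl.read_state(); print(m,round(s_["time"],2),F(s_["eef_pos"]),np.round(s_["ft_force"],1),round(s_["gripper_width"],4))
def snap(n,k,box=None,z=1):
    c=ctrl.camera(n); a=c["frame"]
    if box: a=a[box[1]:box[3],box[0]:box[2]]
    cv2.imwrite(f"pics/{k}.png",cv2.resize(a,None,fx=z,fy=z,interpolation=cv2.INTER_CUBIC)); pickle.dump(c,open(k+".pkl","wb")); return c
E
python3 - <<'E'
from m import *
s0=ctrl.read_state()
ctrl.move_linear([0.172,-0.601,0.45],v=0.3); st("up")
ctrl.gripper_close(40); st("closed")
ctrl.move_ptp(w(-178,0,250),R); st("above")
ctrl.move_linear(w(-178,0,64),v=0.12); st("low")
snap("wrist","w1"); snap("side","s1",(250,150,450,340),4);snap("top","t1",(230,185,390,305),5)
E
```

```text
up 0.97 [813.4 -34.8 448.2] [-0.8 -0.  -0.1] 0.0855
closed 1.73 [813.8 -34.4 450.1] [ 0.9  0.  -0.1] -0.0001
above 5.26 [-177.6    0.6  250.2] [-0.1 -0.1 -0.1] -0.0002
low 6.96 [-178.4    0.4   64.8] [-0.1 -0.4 -0.1] -0.0001
```

View pics/s1.png

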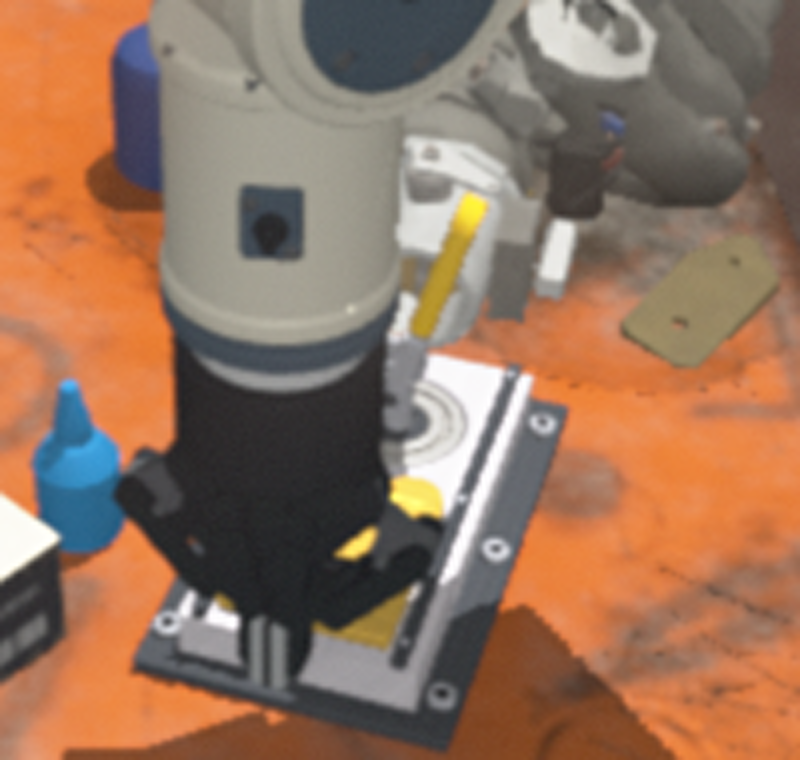

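View pics/t1.png

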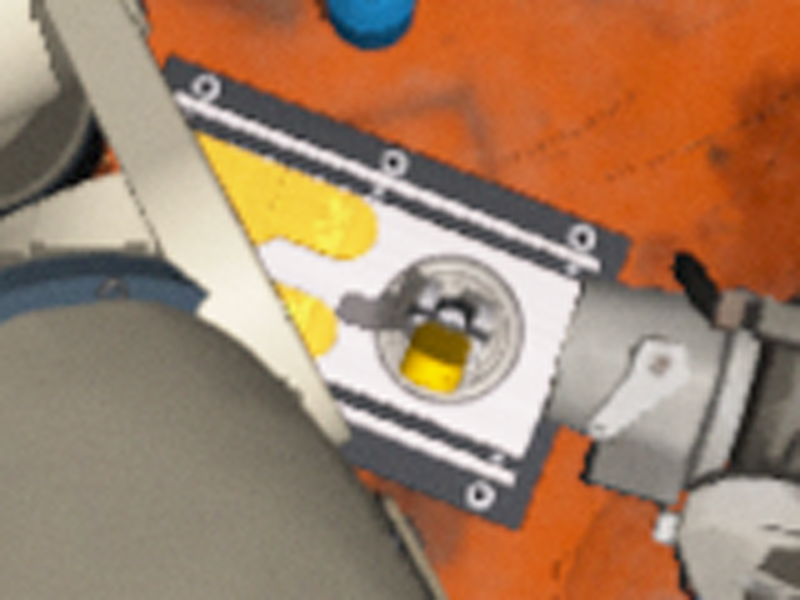

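Run:
```python
from m import *
print(ctrl.move_linear(w(-85,0,64),v=0.07,until_force=20)); st()
print(ctrl.move_linear(w(-62,0,64),v=0.02,until_force=12)); st("pressed")
ctrl.move_linear(w(-80,0,64),v=0.1)
ctrl.move_linear(w(-120,0,180),v=0.2); st("back")
snap("wrist","w2"); snap("side","s2",(250,150,450,340),4);snap("top","t2",(230,185,390,305),5)
```

```text
False
 8.58 [-85.3   0.   64. ] [-0.1  0.2  1. ] -0.0
True
pressed 9.48 [-67.4   0.6  64.4] [1.1 2.7 0.6] -0.0002
back 10.53 [-119.1   -0.6  178.9] [-0.1 -1.  -0.3] 0.0003
```

View pics/w2.png

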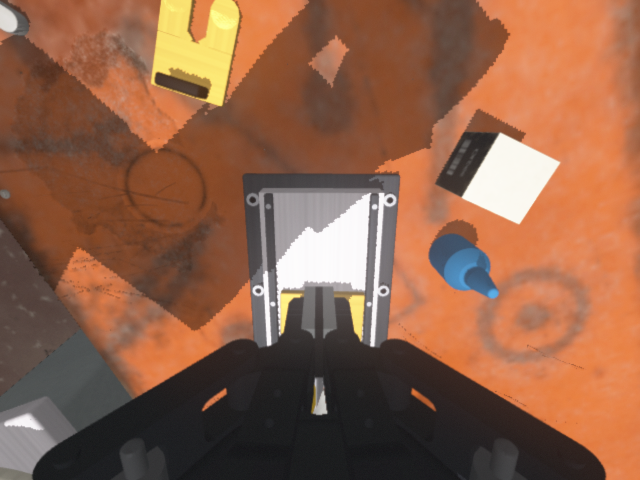

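View pics/t2.png

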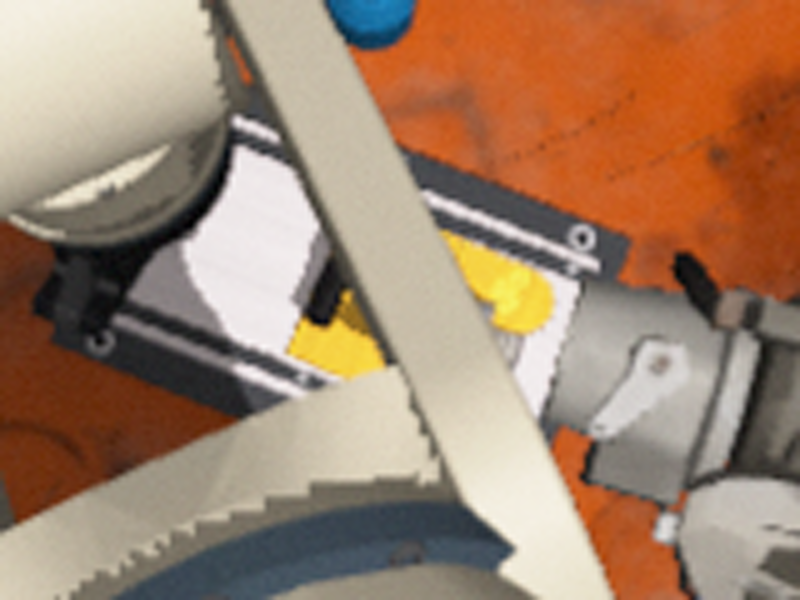

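View pics/s2.png

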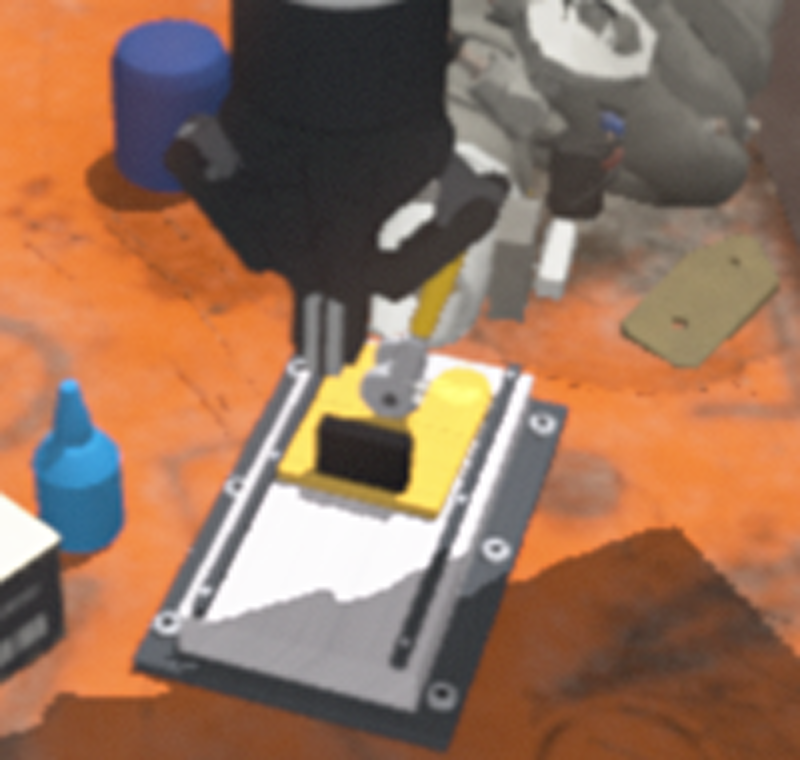

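Run:
```python
from m import *
c=pickle.load(open("s2.pkl","rb"))
for u,v in ((278,470),(438,518)): print(F(at_z(c,250+u/4-.375,150+v/4-.375,.038)))
h=14;r_=93;X=-6
def tip(th):
    if th>np.pi/2: return 109*np.cos(th)-6*np.sin(th), 54.7+r_
    return r_*np.cos(th)-6*np.sin(th), 54.7+r_*np.sin(th)+6*np.cos(th)
def tcp(th):
    y,z=tip(th); return w(X,y-h,z+19)
ctrl.move_linear(w(-100,-60,240),v=0.25)
ctrl.move_linear(w(X,-75,240),v=0.25)
ctrl.move_linear(w(X,-75,54.7+r_+19),v=0.2); st("ready")
for th in (1.75,1.57,1.35,1.1,.85,.6,.4,.25):
    f=ctrl.move_linear(tcp(th),v=0.08,until_force=25); st(f"{th} {f}")
    if f: break
snap("side","s3",(250,100,450,290),4); snap("wrist","w3")
```

```text
[-58.9  39.2  38. ]
[-65.3 -36.4  38. ]
ready 12.23 [ -6.7 -74.7 166.6] [0.4 1.5 0. ] 0.0001
1.75 False 12.83 [ -5.7 -39.1 166.6] [ 1.3  0.3 -0.1] -0.0001
1.57 False 13.22 [ -6.  -19.4 166.6] [-0.2  1.3 -1.1] 0.0
1.35 False 13.63 [ -6.    1.1 165.7] [-0.5  0.5 -0.1] -0.0002
1.1 False 14.07 [ -5.9  23.3 159. ] [0.2 0.3 0.2] -0.0003
0.85 False 14.52 [ -5.9  43.1 147.1] [-0.1 -0.4  0. ] -0.0001
0.6 False 14.96 [ -5.7  59.4 130.5] [-1.   0.4 -0.3] 0.0
0.4 False 15.34 [ -5.8  69.2 114.7] [-0.1  0.  -0.6] -0.0003
0.25 False 15.67 [ -5.8  74.4 101.8] [0.7 0.4 0.1] 0.0001
```

View pics/s3.png

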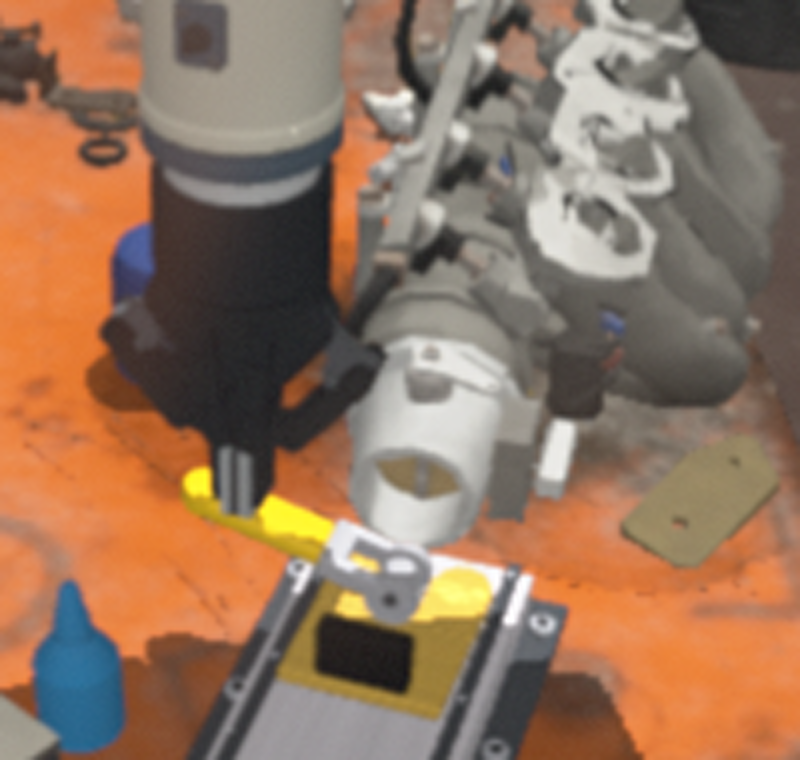

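View pics/w3.png

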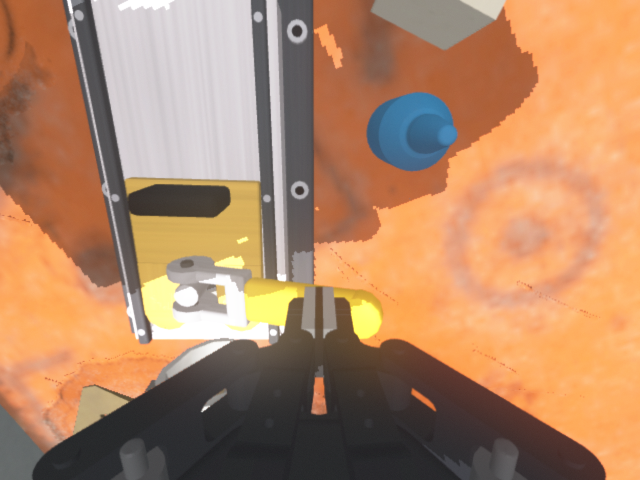

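Run:
```python
from m import *
c=pickle.load(open("w3.pkl","rb"))
for u,v in ((127,178),(260,181)): print("rear",F(at_z(c,u,v,.038)))
for u,v in ((131,208),(228,203)): print("tab",F(at_z(c,u,v,.067)))
f=ctrl.move_linear(w(-6,71,84),v=0.05,until_force=25); st(f)
f=ctrl.move_linear(w(-6,71,73),v=0.02,until_force=15); st(f)
snap("side","s4",(250,100,450,290),4)
ctrl.move_linear(w(-6,71,130),v=0.15); 
ctrl.move_linear(w(-120,71,260),v=0.25); st("clear")
snap("side","s5",(250,150,450,340),4); snap("wrist","w5"); snap("top","t5")
```

```text
rear [-59.8 -33.6  38. ]
rear [-58.1  40.4  38. ]
tab [-49.6 -17.8  67. ]
tab [-52.1  29.4  67. ]
False 16.29 [-5.8 70.5 83.5] [0.2 0.2 0.9] 0.0003
True 16.67 [-6.2 71.4 79.6] [-1.8  0.9  8.9] -0.0003
clear 18.05 [-118.8   70.3  258. ] [ 0.  -0.8 -0.5] 0.0003
```

View pics/s5.png

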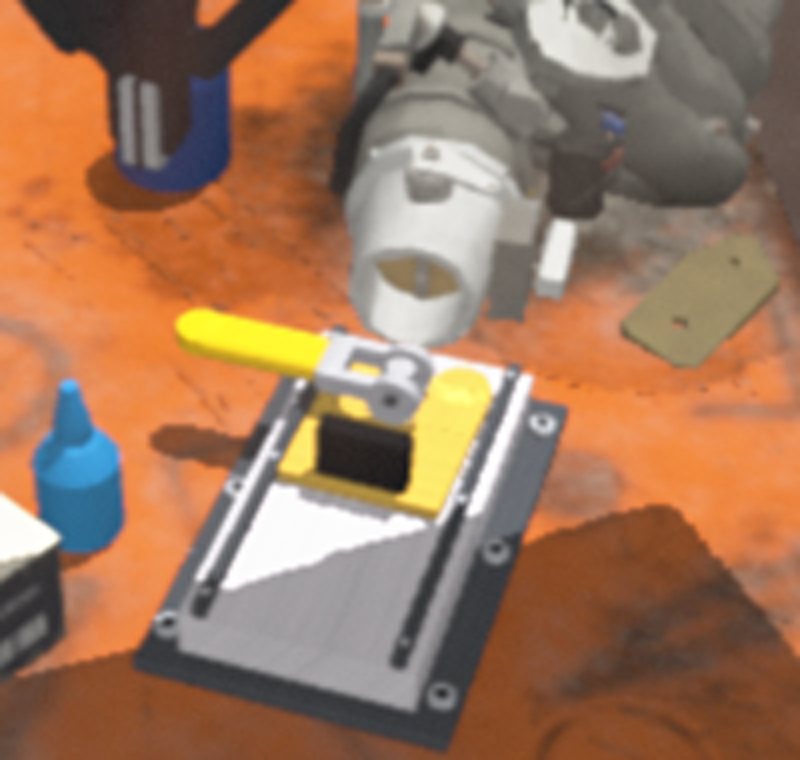

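View pics/w5.png

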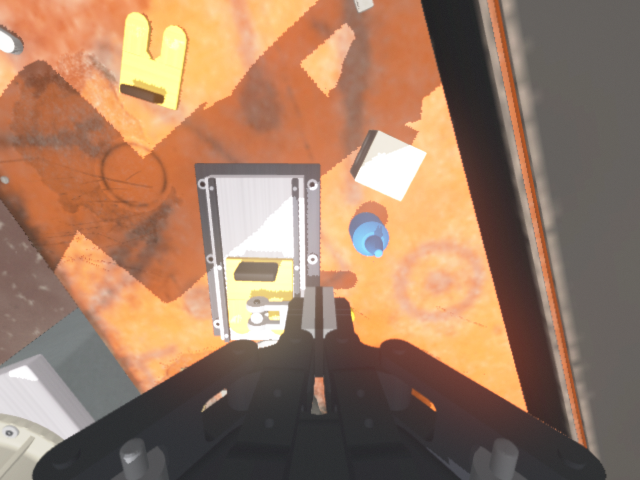

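View pics/t5.png

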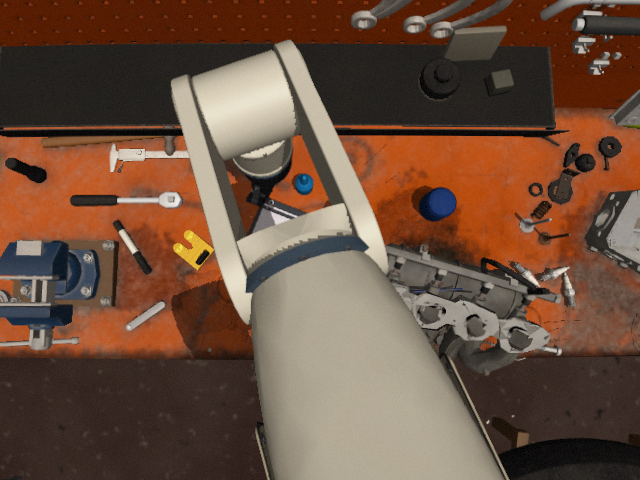

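Run:
```python
from m import *
c=pickle.load(open("s5.pkl","rb")); g=c["frame"].copy()
def cr(P): return (proj(c,w(*P))-[250,150]+.375)*4
for th in (0,.05,.1,.15): print(th,[np.round(cr((X,109*np.cos(th)-6*np.sin(th)*1,54.7+109*np.sin(th)+6*np.cos(th)))) for X in (0,)], "start r35",np.round(cr((0,35*np.cos(th),54.7+35*np.sin(th)+6))))
c=pickle.load(open("w5.pkl","rb"))
for u,v in ((227,257),(293,258)): print("rear",F(at_z(c,u,v,.038)))
print("blockrear",[F(at_z(c,u,v,.03)) for u,v in((209,178),(302,177))])
```

```text
0 [array([177., 320.])] start r35 [328. 353.]
0.05 [array([178., 311.])] start r35 [328. 350.]
0.1 [array([179., 303.])] start r35 [328. 347.]
0.15 [array([180., 294.])] start r35 [329. 345.]
rear [-61.5 -33.   38. ]
rear [-60.3  40.2  38. ]
blockrear [array([-147.7,  -46.3,   30. ]), array([-148.7,   51.3,   30. ])]
```

Run:
```python
from m import *
print(ctrl.sign_off()); st()
```

```text
the job is handed in; nothing more can be done
None
the job is handed in; nothing more can be done
```

The keeper is home on the stud and the yellow lever is swung shut over it. I handed the job in at about 18 s, with the arm clear of everything. Sign-off gave no verdict.

**What I did:** I pushed the keeper by its tab with the closed fingers until it stopped hard. Then I swung the lever over from its -y side and pressed it down to its stop.

**Which keeper:** I took the one in the channel (top view about 278, 228). It measured about 77 mm wide with its rear and tips where the given size puts them. I left the look-alike on the bench (193, 249) and the brass tag (370, 329) alone.

**Last checks:**
- **Keeper:** in the last wrist picture its rear edge was 60 to 61 mm behind the stud, against 61 mm when home, and it lay flat. An earlier side-view reading gave -59 and -65 mm at the two rear corners. That would be about 5° of yaw, more than the channel allows. I took it as misread pixels, because both wrist pictures showed the edge square to within about 1.5°.
- **Lever:** the push down stopped on force with the tool at 79.6 mm, against an expected 79.7 mm for a shut lever. In the side view the lever end fits an angle of 0 to within about 0.03 rad.
- **Other items:** the blue bottle and oil filter are at the same pixels as at the start. The arm hides the carton in the last top view, but it looks unmoved in the side views.

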